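Put the paint tube away in the studio drawer

ROBOT

A 6-joint arm with a two-finger parallel gripper is mounted at the origin on a cart in front of the work surface, level with it; the furniture and walls round the work are solid. World frame = base frame: x ahead of the robot, y to its left, z up, the work surface at z = 0. Lengths are in m, angles in rad, forces in N, time in s.
With the tool pointing down it reaches from about 0.25 to 0.725 m from the base axis. Payload 4 kg.
Tool frame: the origin (TCP) lies between the finger pads; the fingertips stand 8 mm ahead of it and the grasp point (between the pads) lies 11 mm behind it (bot.tip_reach is the distance from the TCP to the fingertips, in m); z points along the fingers, y is the line along which they close (so a half turn about z gives the same grasp; the last joint's range is limited). The gripper opens to 85 mm and grips with 20 to 120 N. Pads are 22 mm wide; open, the fingers measure 114 mm over their backs; the gripper's body (76 mm by 85 mm) begins 54 mm behind the grasp point. The pads swing forward as they close: fully open they stand 13 mm farther back than shut.
Start: joints at [1.171, 0.241, 0.005, 1.335, 0, 1.571], TCP at [0.195, 0.461, 0.239] pointing down, gripper open.
Joint ranges: [-2.72, 2.72], [-1.05, 1.87], [-1.09, 1.28], [-1.99, 2.15], [-1.42, 1.44], [-3.14, 3.14]. Speed limits (rad/s): [2.79, 2.79, 3.14, 3.14, 3.14, 3.14].

INTERFACE

Orientations are given as a unit quaternion [x, y, z, w].
In Python, from workcell import bot gives the robot as it stands.
- The arm moves only by the tool move_arm, never from a script. Its argument "deltas" is a list of rows, each a list of 7 numbers: the opening, from 0 (shut) to 1 (fully open), then the shift along the tool's x, y, z in mm, then the turn, a rotation vector about the tool's x, y, z in degrees. In form: [[gripper, tx, ty, tz, ax, ay, az], ...]. A call has 1 to 10 rows; each row shifts and turns the commanded pose from where the row before left it, along the tool's axes as they then stand; what a row does not reach is not made up. A row lasts 1/12 s, in which the tool goes at most 41.7 mm and 7.16 degrees, less where a joint would pass 70% of its speed; a pose out of reach is approached as far as the arm can. A call is refused whole if a number of a shift passes 41.7 or a number of a turn 7.16, either way. A call with a gripper value outside its range is refused whole. The fingers move at their own pace and stop on an object; the grip force is fixed at half the most. Time passes only in rows, so rows that do not move let the fingers close. It gives the time, the measured TCP pose, the force, the opening and the grip force at its end, in the units of the state.
- bot.get_obs(): the state, without advancing time (a new reading comes with each control period).
- bot.camera(name): name is "scene" or "top" or "wrist"; returns the picture (480x640x3 uint8, blue, green, red); there is no depth.
- bot.calibration(name): a dict with "K" (3x3 intrinsics, pixels), "dist_coeffs" ([k1, k2, p1, p2, k3] as OpenCV has them; the pictures are not rectified), "position" and "orientation" of the camera in the world. Camera axes: x right, y down, z forward; pixel columns grow to the right and rows downward; lengths in m; the calibration is good to about 2 mm. A picture is of the moment at which its call begins: read the wrist's pose just before it. calibration takes no time and is no camera call; for the wrist camera it gives the pose at the moment of the call.
- bot.job_done(): hands the job in; it is judged then, once.
Trained networks look in the newest picture that a camera, given by its name, has taken for a name from the list of things; names that differ only in an ending like _2 or _b are one class to them, and where a whole thing is asked for, a point or a joint stands for the part that bears it (a point fixed in the world has none). Each returns a list of dicts, best first, with "conf" (0 to 1); they miss things now and then, are a little off and sometimes report something else, mostly with a low value. They report only what shows in the picture. A call takes as long as a camera call. They do not tell look-alikes from the thing itself.
- bot.outline_of(query, camera): "pixels" (480x640 bool, what is visible of it) and "rect" ([left, top, width, height] in pixels, round what is visible of it).
The state is a dict: "clock": time; "joint_pos": joint angles; "joint_vel": joint speeds; "tau": joint torques, N m; "eef_pos": TCP position; "tool_rot": TCP orientation; "ft_force": force on the tool from outside, world axes, zero at the start; "ft_torque": the same for the moment, N m; "grip_width": finger opening in m; "grasp_force": force on a finger pad.
Only numpy, scipy, OpenCV 4.12 (cv2) and the standard library are available. Lean on these libraries where they do the work, as an engineer would, in place of code of your own. Each camera call takes 0.05 s, during which the arm holds its last target. There are 200 camera calls.

TASK

Pull the drawer of the little wooden cabinet out until you feel it bear on its sprung stop, without forcing it hard against that stop. Then lay the paint tube down in the open drawer and leave the drawer out at its stop. Leave the roll of tape, the glass and the white dish where they are.

Things in the scene. Friction and masses are not known exactly. Their poses are not given: they have to be found in the camera images.
- overhang (a point): middle of the lower front edge of the upper tier of the two-tier wooden cabinet (250 mm wide, 220 mm deep, 265 mm high on short legs, fixed, turned by up to 12 degrees); x points in, z up. The upper tier, an open cubby, starts here 145 mm above the table, 22 mm proud of the shut drawer's face: an upright gripper cannot reach the handle there; lean it back about 40 degrees, fingers down and forward
- drawer (a joint): how far the cabinet's only drawer is pulled out (m): 0 shut, growing as it comes out; it may start up to 12 mm ajar. It runs straight along the cabinet's -x, towards the robot, with about 3 N of dry drag, and stays where it is left. It meets its sprung stop somewhere between 0.140 and 0.170 m, set anew each time and not to be seen: it must be felt
- stop_buffer (a joint): how far the drawer presses in the sprung, damped stop hidden in the cabinet (m): 0 is untouched. Spring 500 N/m on top of the drawer's 3 N drag. From 4 mm pressed the drawer is at its stop; 25 mm or more (a pull of about 15 N) is forcing it. Let go, the spring pushes the drawer back until about 6 mm of press is left, where it stays
- drawer_handle (a point): centre of the drawer's wooden handle block, 102 mm above the table: 24 mm along x, 24 mm wide along y, 26 mm high, on a 14 mm thick round neck, its centre 36 mm in front of the drawer's face. Axes are the drawer's: x points into the cabinet, y to the left along the front, z up. It moves with the drawer
- drawer_in (a point): point on the drawer's inner floor, 85 mm above the table, mid width, 103 mm behind the handle's centre. Same axes as the handle. The inside is 188 mm wide (y) and runs from -55 mm (front wall) to +125 mm along x from here; the side walls end 38 mm and the front wall 48 mm above this floor. At the stop it is open above from -55 to at least +50 mm; the upper tier covers the rest
- paint_tube: the only paint tube, a soft metal tube with screw cap, lying on the table to the robot's right: 103 mm long along its y, 36 mm wide along x, 26 mm high; 22 g. Origin at the centre of its underside, z up
- tape_roll: roll of masking tape lying flat on the table to the robot's left, 100 mm across, 24 mm high; a bystander. Origin at the centre of its underside
- rinse_glass: clear glass standing on the table, 81 mm across, 86 mm high; a bystander. Origin at the centre of its underside
- white_dish: shallow white porcelain mixing dish, 113 mm across, 28 mm high, on the table in front of the cabinet's right side; a bystander. Origin at the centre of its underside
Things that resemble listed ones, but are neither listed nor needed, are in the scene too. Leave any blue or turquoise look-alike of the paint_tube alone.

How it is judged:
By the outcome, as a careful person would: the job done as asked, in the order asked, and still so for the second after the job is handed in, with the robot touching nothing.
It also fails if it takes over 67 s, if anything falls off the work surface, if the arm or the gripper's body presses on something with over 40 N, if the wrist force passes 120 N, or if a joint passes its speed limit or range.

## Working session

There is one attempt and no reset: what is moved stays moved. The work goes in short steps, Python scripts to look and compute and a tool call to move; the robot and the scene stay as the last step left them, time stands still between calls to the robot, and variables do not carry over. Pictures are saved under pics/ and viewed, at most 10 in all, crops included, and the job is handed in when it is done.

Besides the shell and the picture viewer there is one more tool, called after "Emit:" as name(argument=value, ...), one argument or row to a line, values as JSON. move_arm: Moves the arm, as the interface text tells. Its arguments: {"type":"object","properties":{"deltas":{"type":"array","items":{"type":"array","items":{"type":"number"}}}},"required":["deltas"]}

```bash
ls; mkdir -p pics; python3 - <<'E'
from workcell import bot
import cv2,numpy as np
o=bot.get_obs();print(o)
for c in("scene","top"):
    im=bot.camera(c);cv2.imwrite(f"pics/{c}0.png",im);k=bot.calibration(c);print(c,k)
    for q in("paint_tube","drawer_handle","drawer","tape_roll","rinse_glass","white_dish"):
        for d in bot.outline_of(q,c)[:4]:print(q,d["rect"],round(d["conf"],2))
E
```

```text
pics
{'clock': 0.0, 'joint_pos': array([1.17100682e+00, 2.41440243e-01, 3.71480906e-03, 1.33518911e+00,
       1.81854193e-05, 1.57081873e+00]), 'joint_vel': array([ 0.00265848, -0.00088525, -0.00133167,  0.00262643, -0.00054867,
        0.00243558]), 'tau': array([-7.69886101e-04, -3.72320652e+01,  2.52406454e+01,  1.70369918e-02,
        1.80935713e-04, -7.91960332e-06]), 'eef_pos': array([0.19436752, 0.46000616, 0.23839573]), 'tool_rot': array([ 1.98577060e-01,  9.80084705e-01, -1.03621691e-03, -2.19203367e-04]), 'ft_force': array([-0.66043338, -0.44725987, -0.05493643]), 'ft_torque': array([-0.00840422,  0.00137171, -0.01092191]), 'grasp_force': 0.0, 'grip_width': 0.0854957691447101}
scene {'K': array([[486.53297834,   0.        , 315.99790204],
       [  0.        , 486.53297834, 245.36269639],
       [  0.        ,   0.        ,   1.        ]]), 'dist_coeffs': array([-0.02620465,  0.        ,  0.        ,  0.        ,  0.        ]), 'position': array([-0.38892191, -0.82439872,  0.70584747]), 'orientation': array([ 0.75991324, -0.38189448,  0.22493846, -0.47549044])}
paint_tube 
[... 403 characters left out ...]
        , 603.63737876, 242.06179817],
       [  0.        ,   0.        ,   1.        ]]), 'dist_coeffs': array([-0.07594394,  0.        ,  0.        ,  0.        ,  0.        ]), 'position': array([-0.03728441, -0.07388956,  1.71931619]), 'orientation': array([-0.69225717,  0.69877821, -0.12738094,  0.12752689])}
paint_tube [403.2, 290.7, 29.8, 24.1] 0.85
paint_tube [358.1, 287.5, 26.1, 27.5] 0.83
paint_tube [465.7, 327.8, 34.0, 10.8] 0.74
paint_tube [317.6, 306.3, 20.3, 36.1] 0.6
drawer_handle [214.6, 204.5, 77.3, 25.3] 0.67
drawer [220.0, 205.4, 71.4, 28.2] 0.89
tape_roll [179.5, 256.5, 31.9, 35.9] 0.79
rinse_glass [158.5, 203.5, 28.7, 31.9] 0.7
white_dish [308.5, 239.9, 37.6, 32.8] 0.96
```

```bash
python3 - <<'E'
import cv2
a=cv2.imread("pics/top0.png");s=cv2.imread("pics/scene0.png")
cv2.imwrite("pics/topc.png",cv2.resize(a[100:370,130:530],(800,540),interpolation=cv2.INTER_CUBIC))
cv2.imwrite("pics/scenec.png",cv2.resize(s[130:430,150:500],(700,600),interpolation=cv2.INTER_CUBIC))
E
```

```text
(no output)
```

View pics/topc.png

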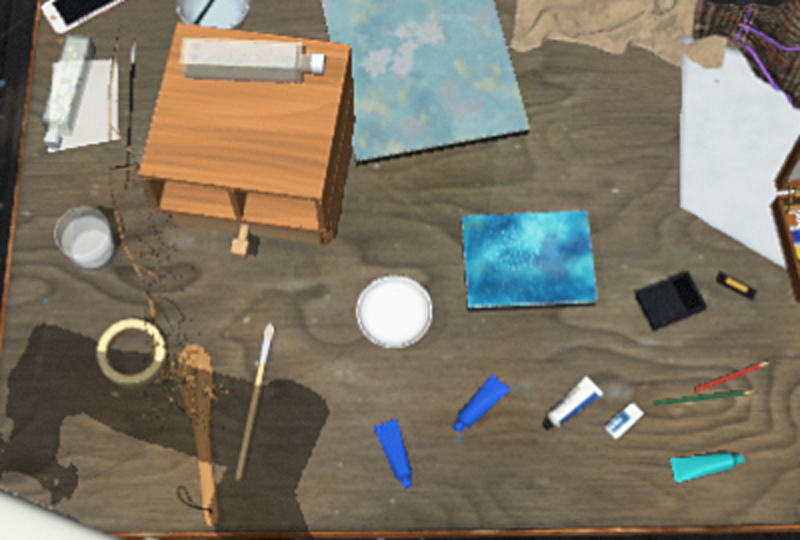

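View pics/scenec.png

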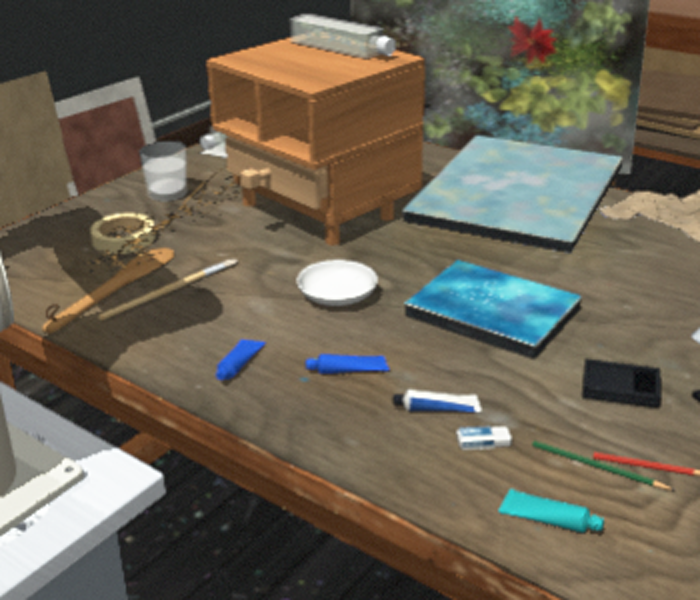

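Top view: the white tube with a blue label is at (417,302). The look-alikes are two blue tubes at (328,327) and (371,302), a turquoise one at (484,333) and an eraser at (442,310). I choose the white tube; the handle is at (250,219).

```bash
cat > h.py <<'E'
from workcell import bot
import cv2,numpy as np
from scipy.spatial.transform import Rotation as R
def ray(c,px,z,k=None):
    k=k or bot.calibration(c)
    p=cv2.undistortPoints(np.array(px,float).reshape(-1,1,2),k["K"],k["dist_coeffs"]).reshape(-1,2)
    d=R.from_quat(k["orientation"]).apply(np.c_[p,np.ones(len(p))]);o=k["position"]
    return o+d*((np.asarray(z)-o[2])/d[:,2])[:,None]
def proj(c,P,k=None):
    k=k or bot.calibration(c)
    Rm=R.from_quat(k["orientation"]).inv().as_matrix()
    return cv2.projectPoints(np.array(P,float).reshape(-1,3),cv2.Rodrigues(Rm)[0],-Rm@k["position"],k["K"],k["dist_coeffs"])[0].reshape(-1,2)
E
python3 - <<'E'
from h import *
np.set_printoptions(precision=3,suppress=True)
f=lambda x,y:(130+x/2,100+y/2)
s=lambda x,y:(150+x/2,130+y/2)
c=ray("top",[f(175,25),f(352,45),f(323,200),f(141,177)],.265);print("cab top",c)
for a,b in((0,1),(1,2),(2,3),(3,0)):
    d=c[b]-c[a];print(np.hypot(*d[:2]),np.degrees(np.arctan2(d[1],d[0])))
print("handle top",ray("top",[f(239,246)],.115), "scene front-top-left/centre",ray("scene",[s(246,180)],.102))
for q in("white_dish","rinse_glass","tape_roll","paint_tube"):
    bot.camera("top")
    for d in bot.outline_of(q,"top")[:4]:
        p=d["pixels"];ys,xs=np.nonzero(p)
        z=.013
        w=ray("top",np.c_[xs,ys],z);m=w.mean(0);e,v=np.linalg.eigh(np.cov(w[:,:2].T))
        print(q,d["conf"],m[:2],"px",xs.mean(),ys.mean(),"ang",np.degrees(np.arctan2(v[1,1],v[0,1])),"ext",np.ptp((w[:,:2]-m[:2])@v,axis=0))
im=cv2.imread("pics/top0.png");cv2.imwrite("pics/tube.png",cv2.resize(im[270:340,380:460],(640,560),interpolation=cv2.INTER_CUBIC))
E
```

```text
cab top [[ 0.908  0.22   0.265]
 [ 0.872 -0.031  0.265]
 [ 0.634  0.007  0.265]
 [ 0.671  0.252  0.265]]
0.2527560936781963 -98.26503245123925
0.2409583739841029 170.92842583443144
0.24705298260646483 81.46963369505474
0.23980157926674367 -7.712152552190587
handle top [[0.632 0.136 0.115]] scene front-top-left/centre [[0.628 0.138 0.102]]
white_dish 0.69 [ 0.565 -0.087] px 327.0708737864078 256.1601941747573 ang 72.87853202310903 ext [0.11  0.112]
rinse_glass 0.86 [0.688 0.388] px 172.48648648648648 219.61486486486487 ang -144.496624471143 ext [0.083 0.116]
tape_roll 0.97 [0.502 0.308] px 194.37385321100916 277.23623853211006 ang -141.61408826696743 ext [0.092 0.106]
paint_tube 0.91 [ 0.327 -0.529] px 481.5176848874598 332.4244372990354 ang 99.0345404832512 ext [0.031 0.098]
paint_tube 0.9 [ 0.355 -0.085] px 327.3620178041543 325.02373887240356 ang -162.14086728929442 ext [0.033 0.102]
paint_tube 0.65 [ 0.424 -0.346] px 416.13880126182966 300.8264984227129 ang 129.21512569451735 ext [0.035 0.1  ]
paint_tube 0.61 [ 0.426 -0.212] px 370.4155844155844 300.6233766233766 ang 134.13840051138635 ext [0.025 0.091]
```

View pics/tube.png

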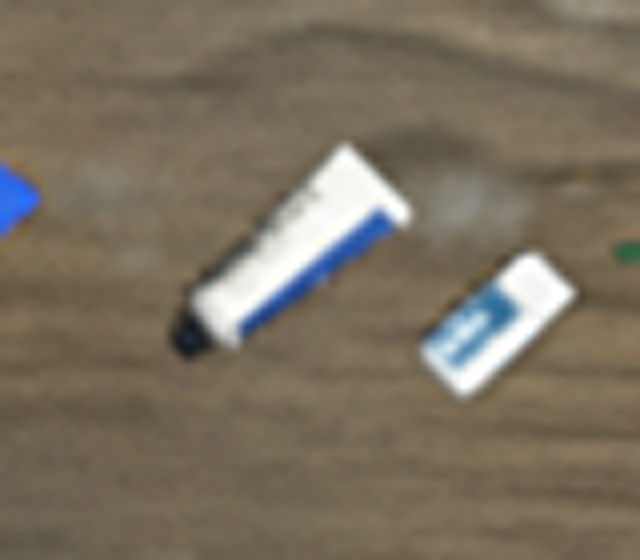

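Close crop: a white tube with a black cap and a blue stripe, so this is the paint tube. It is at (0.424,-0.346) with its axis at 129°. The cabinet yaw is about -8.4° and the handle is near (0.631,0.136,0.102), both consistent with the given sizes. Moving to in front of the handle.

Emit:
move_arm(
  deltas=[
    [1,-35,-14,0,0,0,0],
    [1,-35,-14,0,0,0,0],
    [1,-35,-14,0,0,0,0],
    [1,-35,-14,0,0,0,0],
    [1,-35,-14,0,0,0,0],
    [1,-35,-14,0,0,0,0],
    [1,-35,-14,0,0,0,0],
    [1,-35,-14,0,0,0,0],
    [1,-35,-14,0,0,0,0],
    [1,-35,-14,0,0,0,0],
  ],
)

```text
clock: 1.93
eef_pos: [0.4636, 0.1938, 0.2395]
tool_rot: [0.199, 0.98, 0.0, 0.0]
ft_force: [0.6, 0.8, -0.3]
grip_width: 0.0856
grasp_force: 0.0
```

Emit:
move_arm(
  deltas=[
    [1,0,0,0,0,0,-7],
    [1,0,0,0,0,0,-7],
    [1,0,0,0,0,-6.7,0],
    [1,0,0,0,0,-6.7,0],
    [1,0,0,0,0,-6.7,0],
    [1,0,0,0,0,-6.7,0],
    [1,0,0,0,0,-6.7,0],
    [1,0,0,0,0,-6.5,0],
    [1,0,0,0,0,0,0],
  ],
)

```text
clock: 2.68
eef_pos: [0.4563, 0.1926, 0.2331]
tool_rot: [0.07, 0.938, -0.029, 0.338]
ft_force: [-1.4, -0.8, -2.5]
grip_width: 0.085
grasp_force: 0.0
```

```bash
cat >> h.py <<'E'
def rel(P,yaw,lean,o=None):
    """tool-frame shift (mm) and turn (deg) from measured pose to TCP target; tool y along yaw (deg), leaned back"""
    o=o or bot.get_obs();y=np.r_[np.cos(np.radians(yaw)),np.sin(np.radians(yaw)),0];f=np.r_[y[1],-y[0],0]
    l=np.radians(lean);z=f*np.sin(l)-np.r_[0,0,np.cos(l)];T=R.from_matrix(np.c_[np.cross(y,z),y,z]);C=R.from_quat(o["tool_rot"])
    return C.inv().apply(np.array(P)-o["eef_pos"])*1000,(C.inv()*T).as_rotvec(degrees=True)
E
python3 - <<'E'
from h import *
np.set_printoptions(precision=3,suppress=True)
o=bot.get_obs();print(o["eef_pos"],R.from_quat(o["tool_rot"]).as_matrix(),o["clock"],o["ft_force"])
k=bot.calibration("wrist");im=bot.camera("wrist");cv2.imwrite("pics/w1.png",im)
for d in bot.outline_of("drawer_handle","wrist"):print(d["rect"],d["conf"])
print(proj("wrist",[.631,.136,.102],k),rel([.637,.135,.0935],81.6,40,o))
np.save("k1.npy",k,allow_pickle=True)
E
```

```text
[0.456 0.193 0.233] [[-0.762  0.151  0.63 ]
 [ 0.111  0.988 -0.103]
 [-0.638 -0.008 -0.77 ]] 2.6833 [-1.447 -0.845 -2.457]
[190.4, 237.7, 208.3, 68.6] 0.79
[[288.978 252.515]] (array([-54.947, -28.509, 227.213]), array([-0.536, -0.327,  0.066]))
```

View pics/w1.png

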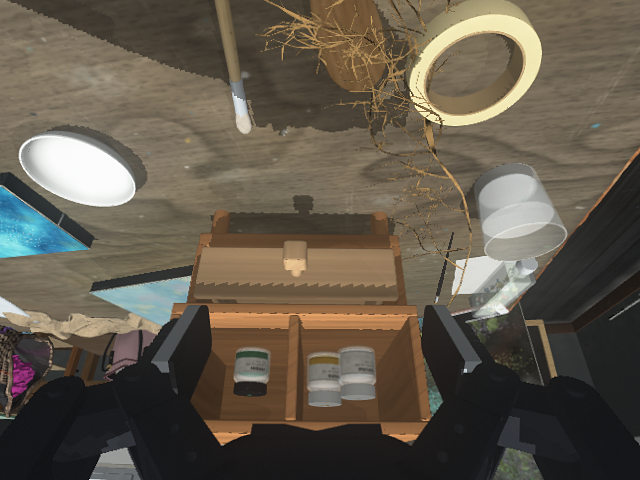

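The wrist view shows the handle block at (295,253); I predicted (289,252), so I correct y by +3.5 mm. Glass and tape are clear on the right. Approaching along the tool axis.

Emit:
move_arm(
  deltas=[
    [1,-28,-12,0,0,0,0],
    [1,-27,-13,0,0,-0.5,0],
    [1,0,0,25,0,0,0],
    [1,0,0,30,0,0,0],
    [1,0,0,30,0,0,0],
    [1,0,0,25,0,0,0],
    [1,0,0,15,0,0,0],
    [1,0,0,0,0,0,0],
  ],
)

```text
clock: 3.45
eef_pos: [0.5836, 0.1506, 0.1782]
tool_rot: [0.074, 0.936, -0.028, 0.344]
ft_force: [-0.7, -0.0, 0.2]
grip_width: 0.0857
grasp_force: 0.0
```

```bash
python3 - <<'E'
from h import *
np.set_printoptions(precision=3,suppress=True)
o=bot.get_obs();k=bot.calibration("wrist");im=bot.camera("wrist");cv2.imwrite("pics/w2.png",im)
print(o["eef_pos"],o["ft_force"],proj("wrist",[[.631,.1395,.102],[.638,.1385,.0935]],k),rel([.638,.1385,.0935],81.6,40,o))
E
```

```text
[0.584 0.151 0.178] [-0.691 -0.022  0.173] [[312.412 225.569]
 [312.744 220.416]] (array([ 12.415,  -3.298, 100.614]), array([-0.463,  0.343, -0.512]))
```

View pics/w2.png

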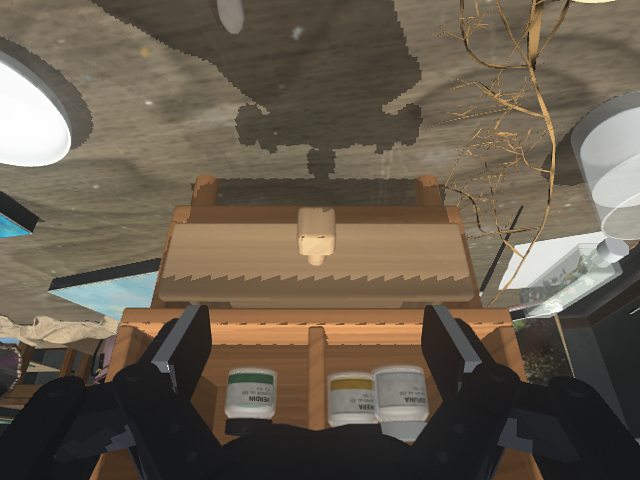

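The handle block spans columns 299–336 and rows 207–257, about 4 mm deeper and 3 mm left of my estimate. Corrected move, then close.

Emit:
move_arm(
  deltas=[
    [1,8,0,15,0,0,0],
    [1,0,0,25,0,0,0],
    [1,0,0,25,0,0,0],
    [1,0,0,20,0,0,0],
    [1,0,0,12,0,0,0],
    [1,0,0,7,0,0,0],
    [1,0,0,0,0,0,0],
    [1,0,0,0,0,0,0],
  ],
)

```text
clock: 4.17
eef_pos: [0.6422, 0.1424, 0.0966]
tool_rot: [0.073, 0.935, -0.027, 0.346]
ft_force: [-0.8, -0.2, 0.4]
grip_width: 0.0855
grasp_force: 0.0
```

Emit:
move_arm(
  deltas=[
    [0,0,0,0,0,0,0],
    [0,0,0,0,0,0,0],
    [0,0,0,0,0,0,0],
    [0,0,0,0,0,0,0],
    [0,0,0,0,0,0,0],
    [0,0,0,0,0,0,0],
    [0,0,0,0,0,0,0],
    [0,0,0,0,0,0,0],
  ],
)

```text
clock: 4.83
eef_pos: [0.6413, 0.1414, 0.096]
tool_rot: [0.073, 0.935, -0.028, 0.346]
ft_force: [-4.0, -3.0, 5.2]
grip_width: 0.0228
grasp_force: 60.7
```

```bash
python3 - <<'E'
from h import *
np.set_printoptions(precision=3,suppress=True)
o=bot.get_obs();C=R.from_quat(o["tool_rot"])
xc=np.array([np.cos(np.radians(-8.4)),np.sin(np.radians(-8.4)),0])
print(o["eef_pos"],o["ft_force"],o["ft_force"]@xc,"10mm out in tool:",C.inv().apply(-10*xc),"grasp pt",o["eef_pos"]-.011*C.as_matrix()[:,2])
E
```

```text
[0.641 0.141 0.096] [-3.993 -2.984  5.243] -3.5138519068905225 10mm out in tool: [ 7.595 -0.102 -6.504] grasp pt [0.634 0.142 0.104]
```

Emit:
move_arm(
  deltas=[
    [0,3.8,0,-3.3,0,0,0],
    [0,7.6,-0.1,-6.5,0,0,0],
    [0,9.1,-0.1,-7.8,0,0,0],
    [0,9.1,-0.1,-7.8,0,0,0],
    [0,9.1,-0.1,-7.8,0,0,0],
    [0,9.1,-0.1,-7.8,0,0,0],
    [0,9.1,-0.1,-7.8,0,0,0],
    [0,9.1,-0.1,-7.8,0,0,0],
    [0,7.6,-0.1,-6.5,0,0,0],
    [0,3.8,0,-3.3,0,0,0],
  ],
)

```text
clock: 5.67
eef_pos: [0.5392, 0.1578, 0.096]
tool_rot: [0.072, 0.935, -0.026, 0.345]
ft_force: [3.3, -0.8, 2.8]
grip_width: 0.0228
grasp_force: 60.4
```

Emit:
move_arm(
  deltas=[
    [0,3.8,0,-3.3,0,0,0],
    [0,3.8,0,-3.3,0,0,0],
    [0,3.8,0,-3.3,0,0,0],
    [0,3.8,0,-3.3,0,0,0],
    [0,1.5,0,-1.3,0,0,0],
    [0,0,0,0,0,0,0],
    [0,0,0,0,0,0,0],
  ],
)

```text
clock: 6.25
eef_pos: [0.5182, 0.1611, 0.096]
tool_rot: [0.072, 0.935, -0.026, 0.345]
ft_force: [-3.0, 1.8, 7.1]
grip_width: 0.0232
grasp_force: 61.5
```

```bash
cat > f.py <<'E'
from h import *
np.set_printoptions(precision=4,suppress=True)
o=bot.get_obs()
xc=np.array([np.cos(np.radians(-8.4)),np.sin(np.radians(-8.4)),0])
d=o["eef_pos"]-[.6413,.1414,.096]
print(o["clock"],o["eef_pos"],o["ft_force"],"Fx",o["ft_force"]@xc,"travel",-d@xc,"side",d@[-xc[1],xc[0],0],o["grip_width"])
E
python3 f.py
```

```text
6.25 [0.5182 0.1611 0.096 ] [-2.9837  1.7976  7.1038] Fx -3.2142591581918687 travel 0.12465256015888757 side 0.0015486397576574785 0.02322073055829661
```

Emit:
move_arm(
  deltas=[
    [0,1.5,0,-1.3,0,0,0],
    [0,1.5,0,-1.3,0,0,0],
    [0,1.5,0,-1.3,0,0,0],
    [0,1.5,0,-1.3,0,0,0],
  ],
)

```text
clock: 6.58
eef_pos: [0.5108, 0.1623, 0.096]
tool_rot: [0.073, 0.935, -0.026, 0.345]
ft_force: [4.4, 2.7, 2.5]
grip_width: 0.0231
grasp_force: 60.4
```

Emit:
move_arm(
  deltas=[
    [0,1.5,0,-1.3,0,0,0],
    [0,1.5,0,-1.3,0,0,0],
    [0,1.5,0,-1.3,0,0,0],
  ],
)

```text
clock: 6.83
eef_pos: [0.5049, 0.1633, 0.096]
tool_rot: [0.073, 0.935, -0.026, 0.345]
ft_force: [4.1, 3.9, 2.1]
grip_width: 0.0228
grasp_force: 60.4
```

Emit:
move_arm(
  deltas=[
    [0,1.5,0,-1.3,0,0,0],
    [0,1.5,0,-1.3,0,0,0],
  ],
)

```text
clock: 7.0
eef_pos: [0.5009, 0.1639, 0.096]
tool_rot: [0.073, 0.935, -0.026, 0.345]
ft_force: [4.3, 3.9, 1.8]
grip_width: 0.0226
grasp_force: 60.4
```

Emit:
move_arm(
  deltas=[
    [0,1.5,0,-1.3,0,0,0],
    [0,1.5,0,-1.3,0,0,0],
  ],
)

```text
clock: 7.17
eef_pos: [0.4969, 0.1646, 0.096]
tool_rot: [0.073, 0.935, -0.026, 0.345]
ft_force: [3.3, 4.2, 1.9]
grip_width: 0.0226
grasp_force: 60.3
```

Emit:
move_arm(
  deltas=[
    [0,1.5,0.1,-1.3,0,0,0],
    [0,1.5,0.1,-1.3,0,0,0],
  ],
)

```text
clock: 7.33
eef_pos: [0.493, 0.1652, 0.096]
tool_rot: [0.073, 0.935, -0.026, 0.345]
ft_force: [4.5, 3.5, 2.5]
grip_width: 0.0231
grasp_force: 60.4
```

Emit:
move_arm(
  deltas=[
    [0,1.5,0.1,-1.3,0,0,0],
    [0,1.5,0.1,-1.3,0,0,0],
  ],
)

```text
clock: 7.5
eef_pos: [0.489, 0.1658, 0.096]
tool_rot: [0.073, 0.935, -0.027, 0.345]
ft_force: [4.6, 3.0, 2.9]
grip_width: 0.0232
grasp_force: 60.4
```

Emit:
move_arm(
  deltas=[
    [0,1.5,0.1,-1.3,0,0,0],
    [0,1.5,0.1,-1.3,0,0,0],
  ],
)

```text
clock: 7.67
eef_pos: [0.4851, 0.1664, 0.096]
tool_rot: [0.073, 0.935, -0.027, 0.345]
ft_force: [6.1, 3.9, 0.3]
grip_width: 0.023
grasp_force: 60.1
```

Emit:
move_arm(
  deltas=[
    [0,1.5,0.1,-1.3,0,0,0],
  ],
)

```text
clock: 7.75
eef_pos: [0.4833, 0.1667, 0.096]
tool_rot: [0.073, 0.935, -0.027, 0.345]
ft_force: [6.4, 3.0, 0.9]
grip_width: 0.023
grasp_force: 60.0
```

Emit:
move_arm(
  deltas=[
    [0,1.5,0.1,-1.3,0,0,0],
  ],
)

```text
clock: 7.83
eef_pos: [0.4814, 0.1671, 0.096]
tool_rot: [0.073, 0.935, -0.027, 0.345]
ft_force: [6.7, 2.7, -0.7]
grip_width: 0.0234
grasp_force: 59.8
```

Emit:
move_arm(
  deltas=[
    [0,1.5,0.1,-1.3,0,0,0],
  ],
)

```text
clock: 7.92
eef_pos: [0.4795, 0.1674, 0.096]
tool_rot: [0.073, 0.935, -0.027, 0.345]
ft_force: [7.9, 1.7, -1.6]
grip_width: 0.0232
grasp_force: 59.7
```

```bash
python3 f.py
```

```text
7.9167 [0.4795 0.1674 0.096 ] [ 7.8739  1.7468 -1.555 ] Fx 7.534257485880217 travel 0.16385378026515313 side 0.002070059582789538 0.02315256258257537
```

Emit:
move_arm(
  deltas=[
    [0,1.5,0,-1.3,0,0,0],
  ],
)

```text
clock: 8.0
eef_pos: [0.4776, 0.1677, 0.096]
tool_rot: [0.073, 0.935, -0.027, 0.345]
ft_force: [9.2, 2.5, -2.0]
grip_width: 0.023
grasp_force: 59.6
```

Emit:
move_arm(
  deltas=[
    [0,1.5,0,-1.3,0,0,0],
    [0,0,0,0,0,0,0],
  ],
)

```text
clock: 8.17
eef_pos: [0.4755, 0.168, 0.096]
tool_rot: [0.073, 0.935, -0.027, 0.345]
ft_force: [4.9, 3.2, 1.3]
grip_width: 0.0231
grasp_force: 60.2
```

Emit:
move_arm(
  deltas=[
    [0,0,0,0,0,0,0],
    [0,0,0,0,0,0,0],
    [0,0,0,0,0,0,0],
  ],
)

```text
clock: 8.42
eef_pos: [0.4755, 0.168, 0.096]
tool_rot: [0.073, 0.935, -0.027, 0.345]
ft_force: [5.4, 2.7, 0.8]
grip_width: 0.023
grasp_force: 60.2
```

```bash
python3 f.py
```

```text
8.4167 [0.4755 0.168  0.096 ] [5.3858 2.6571 0.8309] Fx 4.939906904915526 travel 0.16790217377027006 side 0.0021032311105511695 0.022999598477571975
```

The spring has been felt: the pull rose from 3.5 N to about 9 N over some 11 mm. Releasing and retreating.

Emit:
move_arm(
  deltas=[
    [0.4,0,0,0,0,0,0],
    [0.7,0,0,0,0,0,0],
    [1,0,0,0,0,0,0],
    [1,0,0,0,0,0,0],
    [1,0,0,0,0,0,0],
    [1,0,0,0,0,0,0],
    [1,0,0,0,0,0,0],
    [1,0,0,0,0,0,0],
  ],
)

```text
clock: 9.08
eef_pos: [0.4754, 0.1681, 0.096]
tool_rot: [0.073, 0.935, -0.027, 0.345]
ft_force: [0.1, -0.0, 0.3]
grip_width: 0.0853
grasp_force: 0.0
```

Emit:
move_arm(
  deltas=[
    [1,0,0,-10,0,0,0],
    [1,0,0,-25,0,0,0],
    [1,0,0,-30,0,0,0],
    [1,0,0,-30,0,0,0],
    [1,0,0,-35,0,0,0],
    [1,0,0,-35,0,0,0],
    [1,0,0,-25,0,0,0],
    [1,0,0,0,0,0,0],
  ],
)

```text
clock: 9.75
eef_pos: [0.3533, 0.1894, 0.2451]
tool_rot: [0.072, 0.935, -0.023, 0.347]
ft_force: [0.4, 0.9, -1.0]
grip_width: 0.0854
grasp_force: 0.0
```

```bash
python3 f.py; python3 - <<'E'
from h import *
np.set_printoptions(precision=4,suppress=True)
k=bot.calibration("wrist");cv2.imwrite("pics/w3.png",bot.camera("wrist"));cv2.imwrite("pics/top1.png",bot.camera("top"))
xc=np.array([np.cos(np.radians(-8.4)),np.sin(np.radians(-8.4)),0]);yc=np.array([-xc[1],xc[0],0])
h=np.array([.4755,.168,0])-.007*xc; h[2]=.102   # grasp point, handle
D=h+.103*xc;D[2]=.085;print("handle",h,"in",D)
P=[h,D]+[D+a*xc+b*yc for a,b in((-.055,.094),(-.055,-.094))]
P[2][2]=P[3][2]=.133
print(proj("wrist",P,k))
E
```

```text
9.75 [0.3533 0.1894 0.2451] [ 0.3974  0.9161 -0.9594] Fx 0.2593393534612369 travel 0.29192947924018203 side 0.00545097538575795 0.08535947656092177
handle [0.4686 0.169  0.102 ] in [0.5705 0.154  0.085 ]
[[313.1911 201.8284]
 [314.2652 242.579 ]
 [413.05   257.2364]
 [214.9206 259.0659]]
```

View pics/w3.png

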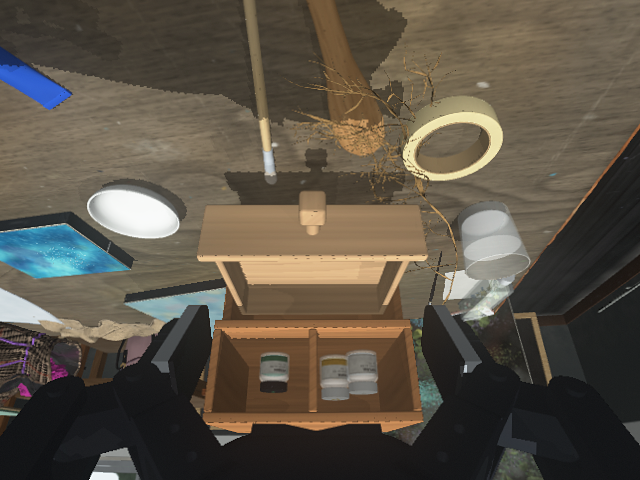

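The drawer is out; the handle at (313,209) has sprung back about 6 mm as expected, and nothing else moved. Now the tube.

Emit:
move_arm(
  deltas=[
    [1,0,0,0,0,6.8,0],
    [1,0,0,0,0,6.8,0],
    [1,0,0,0,0,6.8,0],
    [1,0,0,0,0,6.8,0],
    [1,0,0,0,0,6.8,0],
    [1,0,0,0,0,6.8,0],
    [1,0,-20,0,0,0,7.1],
    [1,0,-20,0,0,0,7.1],
    [1,0,-20,0,0,0,7.1],
    [1,0,0,0,0,0,7.1],
  ],
)

```text
clock: 10.68
eef_pos: [0.3357, 0.1266, 0.238]
tool_rot: [0.325, 0.946, -0.003, -0.005]
ft_force: [-0.6, -0.3, -0.5]
grip_width: 0.0852
grasp_force: 0.0
```

Emit:
move_arm(
  deltas=[
    [1,0,0,0,0,0,7.1],
    [1,0,0,0,0,0,7.1],
    [1,0,0,0,0,0,0],
  ],
)

```text
clock: 10.93
eef_pos: [0.3371, 0.1289, 0.2388]
tool_rot: [0.436, 0.9, -0.002, -0.004]
ft_force: [-0.4, 0.5, -0.2]
grip_width: 0.0856
grasp_force: 0.0
```

```bash
python3 - <<'E'
from h import *
np.set_printoptions(precision=2,suppress=True)
o=bot.get_obs();print(o["eef_pos"],*rel([.424,-.346,.20],39,0,o),o["joint_pos"])
E
```

```text
[0.34 0.13 0.24] [-426.88 -225.69   38.16] [-0.36 -0.28 -0.73] [ 0.36 -0.03 -0.3   1.3   0.    1.27]
```

Emit:
move_arm(
  deltas=[
    [1,-30,-16,2,0,0,-0.7],
    [1,-35,-18,3,0,0,0],
    [1,-35,-18,3,0,0,0],
    [1,-35,-18,3,0,0,0],
    [1,-35,-18,3,0,0,0],
    [1,-35,-18,3,0,0,0],
    [1,-35,-18,3,0,0,0],
    [1,-35,-18,3,0,0,0],
    [1,-35,-18,3,0,0,0],
    [1,-35,-18,3,0,0,0],
  ],
)

```text
clock: 11.77
eef_pos: [0.4161, -0.2525, 0.2091]
tool_rot: [0.428, 0.904, -0.001, -0.003]
ft_force: [0.7, -0.1, 0.6]
grip_width: 0.0857
grasp_force: 0.0
```

Emit:
move_arm(
  deltas=[
    [1,-35,-20,5,0,0,0],
    [1,-32,-19,5,0,0,0],
    [1,-14,-8,1,0,0,0],
    [1,0,0,0,0,0,0],
    [1,0,0,0,0,0,0],
  ],
)

```text
clock: 12.18
eef_pos: [0.4304, -0.3433, 0.1975]
tool_rot: [0.429, 0.903, -0.0, -0.004]
ft_force: [-0.5, 0.4, -0.5]
grip_width: 0.0853
grasp_force: 0.0
```

```bash
python3 - <<'E'
from h import *
np.set_printoptions(precision=3,suppress=True)
o=bot.get_obs();k=bot.calibration("wrist");im=bot.camera("wrist");cv2.imwrite("pics/w4.png",im)
print(o["eef_pos"],proj("wrist",[.424,-.346,.013],k))
for d in bot.outline_of("paint_tube","wrist"):
    ys,xs=np.nonzero(d["pixels"]);w=ray("wrist",np.c_[xs,ys],.013,k)[:,:2];(cx,cy),s,a=cv2.minAreaRect((w*1000).astype(np.float32))
    v=np.linalg.eigh(np.cov(w.T))[1][:,1]
    print(d["conf"],xs.mean(),ys.mean(),"c",cx,cy,s,a,w.mean(0),np.degrees(np.arctan2(v[1],v[0])),rel([cx/1000,cy/1000,.024],39,0,o))
E
```

```text
[ 0.43  -0.343  0.197] [[309.829 205.194]]
0.94 315.47452038369306 199.69874100719426 c 423.0310363769531 -335.6365661621094 (33.806602478027344, 99.59915924072266) 39.26484298706055 [ 0.425 -0.34 ] 130.2964687775062 (array([  9.257,  -0.188, 173.575]), array([-0.222, -0.427,  0.187]))
0.81 421.41546526867626 75.8781127129751 c 422.73040771484375 -206.35861206054688 (33.71595001220703, 102.88815307617188) 47.93536376953125 [ 0.427 -0.207] 134.74688573512776 (array([109.647,  81.265, 174.009]), array([-0.222, -0.427,  0.187]))
0.79 121.12340282447882 285.3816408876933 c 333.9317932128906 -531.835693359375 (34.29865646362305, 114.73213195800781) 5.755913257598877 [ 0.333 -0.522] 95.50965681789584 (array([ -86.517, -193.217,  173.606]), array([-0.222, -0.427,  0.187]))
```

View pics/w4.png

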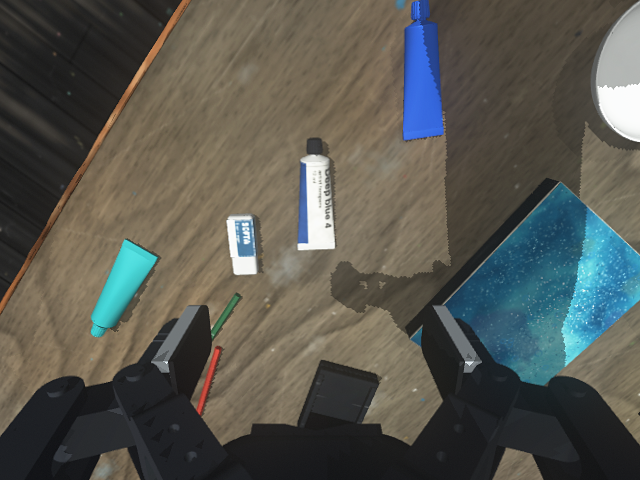

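The white tube is at (316,195) under the gripper; the eraser at (243,245) is close to the left finger, so I narrow the opening before descending.

Emit:
move_arm(
  deltas=[
    [0.7,8,0,20,0,0,0],
    [0.7,0,0,30,0,0,0],
    [0.7,0,0,30,0,0,0],
    [0.7,0,0,30,0,0,0],
    [0.7,0,0,25,0,0,0],
    [0.7,0,0,20,0,0,0],
    [0.7,0,0,15,0,0,0],
    [0.7,0,0,10,0,0,0],
    [0.7,0,0,4,0,0,0],
    [0.7,0,0,0,0,0,0],
  ],
)

```text
clock: 13.12
eef_pos: [0.4251, -0.3351, 0.0154]
tool_rot: [0.428, 0.904, -0.001, -0.003]
ft_force: [0.9, 0.8, 0.6]
grip_width: 0.0597
grasp_force: 0.0
```

Emit:
move_arm(
  deltas=[
    [0.7,0,0,0,0,0,0],
    [0,0,0,0,0,0,0],
    [0,0,0,0,0,0,0],
    [0,0,0,0,0,0,0],
    [0,0,0,0,0,0,0],
    [0,0,0,0,0,0,0],
    [0,0,0,0,0,0,0],
    [0,0,0,0,0,0,0],
  ],
)

```text
clock: 13.78
eef_pos: [0.4259, -0.3369, 0.017]
tool_rot: [0.429, 0.903, -0.001, -0.001]
ft_force: [-1.2, -0.9, 6.1]
grip_width: 0.0256
grasp_force: 55.6
```

Emit:
move_arm(
  deltas=[
    [0,0,0,-10,0,0,0],
    [0,0,0,-25,0,0,0],
    [0,0,0,-35,0,0,0],
    [0,0,0,-40,0,0,0],
    [0,0,0,-40,0,0,0],
    [0,0,0,-40,0,0,0],
    [0,0,0,-35,0,0,0],
    [0,0,0,-15,0,0,0],
    [0,0,0,0,0,0,0],
  ],
)

```text
clock: 14.53
eef_pos: [0.4284, -0.3378, 0.2618]
tool_rot: [0.429, 0.903, -0.002, 0.003]
ft_force: [0.4, 0.1, -0.0]
grip_width: 0.0257
grasp_force: 54.9
```

```bash
python3 - <<'E'
from h import *
np.set_printoptions(precision=3,suppress=True)
o=bot.get_obs();im=bot.camera("wrist");cv2.imwrite("pics/w5.png",im)
print(o["eef_pos"],o["grip_width"],o["grasp_force"])
xc=np.array([np.cos(np.radians(-8.4)),np.sin(np.radians(-8.4)),0])
T=np.array([.576,.153,0])-.006*xc;T[2]=.25
print(T,rel(T,39,0,o),rel(T,-8.4,0,o))
print([ (d["rect"],d["conf"]) for d in bot.outline_of("paint_tube","wrist")[:3]])
E
```

```text
[ 0.428 -0.338  0.262] 0.02572349315122624 54.88183520792518
[0.57  0.154 0.25 ] (array([291.629, 420.48 ,   9.501]), array([-0.059,  0.363,  0.191])) (array([291.629, 420.48 ,   9.501]), array([ 0.095,  0.366, 47.591]))
[([124.7, 223.9, 55.9, 82.3], 0.94), ([282.9, 187.3, 71.3, 202.3], 0.8), ([385.4, 23.7, 35.7, 115.9], 0.78)]
```

View pics/w5.png

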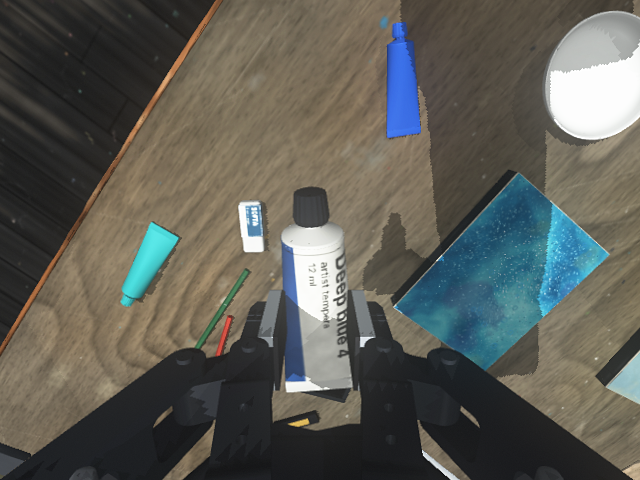

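Tube held firmly, cap end at (311,205). Turning in place.

Emit:
move_arm(
  deltas=[
    [0,0,0,0,0,0,6.8],
    [0,0,0,0,0,0,6.8],
    [0,0,0,0,0,0,6.8],
    [0,0,0,0,0,0,6.8],
    [0,0,0,0,0,0,6.8],
    [0,0,0,0,0,0,6.8],
    [0,0,0,0,0,0,6.8],
    [0,0,0,0,0,0,0],
  ],
)

```text
clock: 15.3
eef_pos: [0.4255, -0.3356, 0.2534]
tool_rot: [0.758, 0.653, -0.002, -0.004]
ft_force: [-0.6, 0.5, 0.2]
grip_width: 0.026
grasp_force: 54.8
```

```bash
python3 - <<'E'
from h import *
np.set_printoptions(precision=3,suppress=True)
o=bot.get_obs()
print(o["joint_pos"],rel([.570,.154,.25],-8.4,0,o))
E
```

```text
[-0.666  0.327  0.159  1.412 -0.003  1.053] (array([505.544,  70.446,   3.936]), array([-0.537, -0.14 , -0.115]))
```

Emit:
move_arm(
  deltas=[
    [0,25,3,0,0,0,0],
    [0,38,5,0,0,0,0],
    [0,38,5,0,0,0,0],
    [0,38,5,0,0,0,0],
    [0,38,5,0,0,0,0],
    [0,38,5,0,0,0,0],
    [0,38,5,0,0,0,0],
    [0,38,5,0,0,0,0],
    [0,38,5,0,0,0,0],
    [0,38,5,0,0,0,0],
  ],
)

```text
clock: 16.13
eef_pos: [0.527, 0.0215, 0.254]
tool_rot: [0.756, 0.655, -0.003, -0.003]
ft_force: [0.8, -0.2, -1.3]
grip_width: 0.0256
grasp_force: 54.9
```

Emit:
move_arm(
  deltas=[
    [0,38,5,0,0,0,0],
    [0,38,6,0,0,0,0],
    [0,30,6,0,0,0,0],
    [0,20,4,0,0,0,0],
    [0,0,0,0,0,0,0],
    [0,0,0,0,0,0,0],
  ],
)

```text
clock: 16.63
eef_pos: [0.5661, 0.1422, 0.2533]
tool_rot: [0.755, 0.655, -0.003, -0.003]
ft_force: [-0.2, -0.0, -0.6]
grip_width: 0.0259
grasp_force: 54.9
```

```bash
python3 - <<'E'
from h import *
np.set_printoptions(precision=3,suppress=True)
o=bot.get_obs();im=bot.camera("top");cv2.imwrite("pics/top2.png",im)
k=bot.calibration("scene");s=bot.camera("scene")
print(o["eef_pos"],rel([.570,.154,.1],-8.4,0,o),o["joint_pos"])
xc=np.array([np.cos(np.radians(-8.4)),np.sin(np.radians(-8.4)),0]);yc=np.array([-xc[1],xc[0],0])
D=np.array([.576,.153,.133])
for c,i in(("top",im),("scene",s)):
    q=proj(c,[D+a*xc+b*yc for a,b in((-.055,.094),(-.055,-.094),(.05,-.094),(.05,.094))]+[[.475,.168,.102]])
    for p in q: cv2.circle(i,tuple(int(round(v)) for v in p),1,(0,0,255),-1)
a=cv2.resize(im[150:290,180:340],(640,560),interpolation=cv2.INTER_CUBIC)[:, :400]
b=cv2.resize(s[160:300,220:320],(400,560),interpolation=cv2.INTER_CUBIC)
cv2.imwrite("pics/both.png",np.hstack([a,b]))
E
```

```text
[0.566 0.142 0.253] (array([ 12.463,   3.54 , 153.257]), array([-0.498,  0.097,  0.267])) [0.245 0.413 0.284 1.451 0.002 1.958]
```

View pics/both.png

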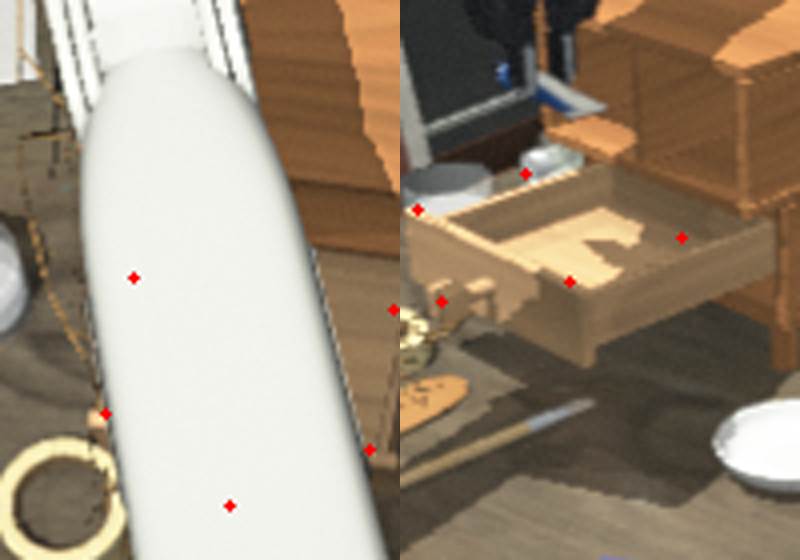

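The projected drawer corners match the picture within a few mm. The tube hangs above the opening; lowering it.

Emit:
move_arm(
  deltas=[
    [0,5,3,10,0,0,0],
    [0,0,0,25,0,0,0],
    [0,0,0,25,0,0,0],
    [0,0,0,25,0,0,0],
    [0,0,0,20,0,0,0],
    [0,0,0,18,0,0,0],
    [0,0,0,10,0,0,0],
    [0,0,0,6,0,0,0],
    [0,0,0,0,0,0,0],
    [0,0,0,0,0,0,0],
  ],
)

```text
clock: 17.57
eef_pos: [0.5703, 0.1456, 0.1169]
tool_rot: [0.757, 0.653, -0.001, -0.002]
ft_force: [-0.3, -1.1, 0.1]
grip_width: 0.0252
grasp_force: 54.9
```

Emit:
move_arm(
  deltas=[
    [0,0,0,3,0,0,0],
    [0,0,0,3,0,0,0],
    [0,0,0,0,0,0,0],
  ],
)

```text
clock: 17.82
eef_pos: [0.57, 0.146, 0.1106]
tool_rot: [0.757, 0.653, -0.001, -0.002]
ft_force: [0.4, 0.4, -1.4]
grip_width: 0.026
grasp_force: 54.9
```

Emit:
move_arm(
  deltas=[
    [0,0,0,2,0,0,0],
    [0,0,0,1,0,0,0],
    [0,0,0,0,0,0,0],
  ],
)

```text
clock: 18.07
eef_pos: [0.5697, 0.1459, 0.1072]
tool_rot: [0.757, 0.653, -0.002, -0.002]
ft_force: [0.4, 0.8, 0.8]
grip_width: 0.0255
grasp_force: 54.9
```

Emit:
move_arm(
  deltas=[
    [0,0,0,2,0,0,0],
    [0,0,0,1,0,0,0],
    [0,0,0,0,0,0,0],
  ],
)

```text
clock: 18.32
eef_pos: [0.5696, 0.1459, 0.1041]
tool_rot: [0.757, 0.653, -0.002, -0.002]
ft_force: [-0.2, -0.1, 0.3]
grip_width: 0.0257
grasp_force: 54.9
```

Emit:
move_arm(
  deltas=[
    [0,0,0,1,0,0,0],
    [0,0,0,0,0,0,0],
    [0.4,0,0,0,0,0,0],
    [0.5,0,0,0,0,0,0],
    [0.55,0,0,0,0,0,0],
    [0.55,0,0,0,0,0,0],
    [0.55,0,0,0,0,0,0],
    [0.55,0,0,0,0,0,0],
  ],
)

```text
clock: 18.98
eef_pos: [0.5698, 0.1459, 0.1034]
tool_rot: [0.757, 0.653, -0.002, -0.002]
ft_force: [-0.1, -0.4, 0.6]
grip_width: 0.0472
grasp_force: 0.0
```

Emit:
move_arm(
  deltas=[
    [0.55,0,0,-5,0,0,0],
    [0.55,0,0,-15,0,0,0],
    [0.55,0,0,-25,0,0,0],
    [0.55,0,0,-30,0,0,0],
    [0.55,0,0,-30,0,0,0],
    [0.55,0,0,-30,0,0,0],
    [0.55,0,0,-20,0,0,0],
    [0.55,0,-35,0,0,0,0],
    [0.55,0,-35,0,0,0,0],
    [0.55,0,-35,0,0,0,0],
  ],
)

```text
clock: 19.82
eef_pos: [0.4661, 0.1612, 0.2595]
tool_rot: [0.757, 0.653, -0.001, -0.002]
ft_force: [-0.3, 1.0, 0.2]
grip_width: 0.0472
grasp_force: 0.0
```

```bash
python3 - <<'E'
from h import *
s=bot.camera("scene");w=bot.camera("wrist")
b=cv2.resize(s[160:300,220:320],(400,560),interpolation=cv2.INTER_CUBIC)
cv2.imwrite("pics/end.png",np.hstack([b,cv2.resize(w,(400,300))[:560] if 0 else cv2.copyMakeBorder(cv2.resize(w,(400,300)),0,260,0,0,cv2.BORDER_CONSTANT)]))
E
```

```text
(no output)
```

View pics/end.png

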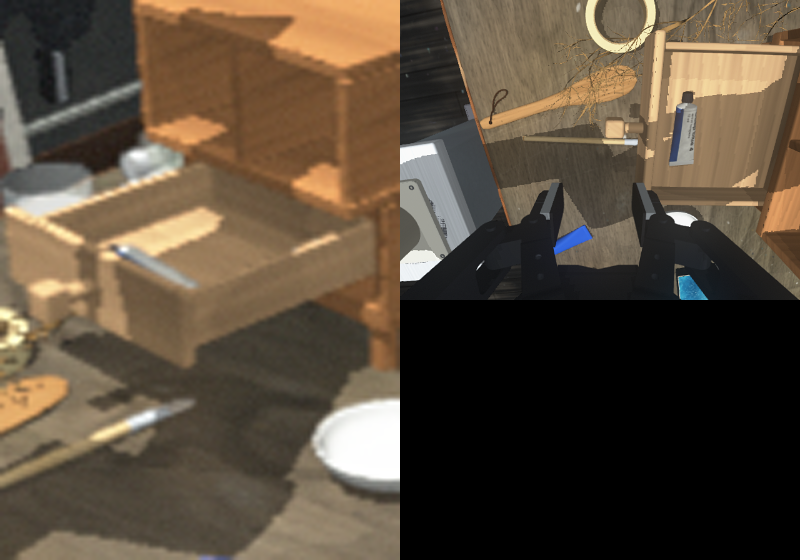

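The tube lies flat on the drawer floor, at (683,130) in the wrist view. The drawer has not moved and the arm is clear. Handing in.

```bash
python3 -c "
from workcell import bot
print(bot.job_done())"
```

```text
the job is handed in; nothing more can be done
None
```

I pulled the drawer out until I felt its sprung stop (about 9 N, pressed in roughly 11 mm), let go, laid the white paint tube in it, left the drawer out there, and handed the job in at about 20 s; the tape, glass and dish were left alone.

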